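# Load the wreath light's battery cell

### The arm

A 6-joint arm with a two-finger parallel gripper is mounted at the origin on the work surface. World frame = base frame: x ahead of the robot, y to its left, z up, the work surface at z = 0. Lengths are in m, angles in rad, forces in N, time in s.
With the tool pointing down it reaches from about 0.35 to 0.775 m from the base axis. Payload 7.3 kg.
Tool frame: the origin (TCP) lies at the very end of the fingers, on their centre line; the grasp point (between the pads) lies 19 mm behind it (pinch_z is the distance from the TCP to the grasp point, in m); z points along the fingers, y is the line along which they close (so a half turn about z gives the same grasp; the last joint's range is limited). The gripper opens to 92 mm and grips with 3 to 60 N. Pads are 19 mm wide; open, the fingers measure 130 mm over their backs; the gripper's body (75 mm by 190 mm) begins 47 mm behind the grasp point.
Start: joints at [-1.295, 0.342, 1.524, -0, 1.275, -0.146], TCP at [0.215, -0.479, 0.227] pointing down, gripper open.
Joint ranges: [-2.53, 2.53], [-0.77, 2.02], [0.04, 2.7], [-1, 4.14], [0.28, 2.66], [-3.11, 3.11]. Speed limits (rad/s): [2.57, 2.57, 3.14, 3.14, 3.14, 3.14].

### API

Orientations are given as [roll, pitch, yaw] about the fixed x, y, z axes, in that order (R = Rz(yaw) Ry(pitch) Rx(roll)).
In Python, from cell import * gives the robot as it stands.
- The arm moves only by the tool arm_command, never from a script. Its arguments are lists of equal length, an entry for each row: "fingers": the gripper command: -1 is fully open, 1 is shut, values between are in proportion; "travel": the shift along the tool's x, y, z in m, a list of three; "dr": the turn, a rotation vector about the tool's x, y, z in degrees, a list of three. In form: {"fingers": [fingers, ...], "travel": [[x, y, z], ...], "dr": [[wx, wy, wz], ...]}. A call has 1 to 8 rows; each row is the pose to reach, as a shift and turn from the pose commanded when the call began, along the tool's axes at that moment; what a row does not reach only later rows make up. A row lasts 1/12 s, in which the tool goes at most 41.7 mm and 7.16 degrees, less where a joint would pass 70% of its speed; a pose out of reach is approached as far as the arm can. A call with a gripper value outside its range is refused whole. The fingers move at their own pace and stop on an object; "squeeze" is the grip in N (left out, the last holds). Time passes only in rows, so rows that repeat a pose let the fingers close. It gives the time, the measured TCP pose, the force, the opening and the grip force at its end, in the units of the state.
- observe(): the state, without advancing time (a new reading comes with each control period).
- read_camera(name): name is "scene" or "side" or "wrist"; returns a dict with "color" (420x560x3 uint8, blue, green, red), "z_map" (420x560 float32, m along the optical axis (not along the pixel's ray), 0 where there is no reading), "fx", "fy", "cx", "cy" (pixels), "k1" (the pictures are not rectified: a ray, as slopes to the right and down, at radius r is drawn at 1 + k1 r^2 times it, then the intrinsics apply), "R" (3x3) and "t" (3): a world point X has camera coordinates R X + t. Camera axes: x right, y down, z forward; pixel columns grow to the right and rows downward; lengths in m; the calibration is good to about 2 mm. A picture is of the moment at which its call begins.
- hand_in(): hands the job in; it is judged then, once.
The state is a dict: "time": time; "qpos": joint angles; "qvel": joint speeds; "joint_efforts": joint torques, N m; "tool_pos": TCP position; "tool_rot": TCP orientation; "contact_force": force on the tool from outside, world axes, zero at the start; "torque": the same for the moment, N m; "opening": finger opening in m; "grip_force": force on a finger pad.
Only numpy, scipy, OpenCV 4.12 (cv2) and the standard library are available. Lean on these libraries where they do the work, as an engineer would, in place of code of your own. Each camera call takes 0.05 s, during which the arm holds its last target. There are 200 camera calls.

### The job

Put the fresh green battery cell into the open holder in the middle of the wreath: flat end against the spring, nose end pressed down until its brass nose is held under the copper lip and the cell lies level and fully home in its saddles. Leave the spent red cell where it is, and let go of the green one.

Things in the scene. Friction and masses are not known exactly. Their poses are not given: they have to be found in the camera images.
- fresh_center (a point): Fresh cell: green barrel 28 mm diameter, 56 mm long (the last 17 mm a steel collar), then a brass nose 10 mm diameter, 9 mm long; about 75 g. Lies level in a cardboard rest, axis 26 mm above the table; the rest leaves the middle 32 mm of barrel free for fingers, down to its 6 mm base. Point: on the axis, mid-barrel. x points along the axis to the nose (tip +37 mm, flat end -28 mm).
- spent_center (a point): Spent cell, red, otherwise like the green one and in its own rest: leave it there. Same point and axes.
- seat (a point): Black holder fixed in a wreath (260 mm clear inside, 48 mm high). Point: mid-barrel of a seated cell, 28 mm above table; x level, spring to lip; z up. Grey V trough x -31 to +29 mm, rims 31 mm high (17 mm within x -19 to +19). Copper lip over the nose from x +31 mm, underside 35 mm high, 36 mm wide; from it a ramp climbs to x +36, 50 mm high, and x +43, 57 mm. Seated barrel's top: 42 mm high.
- spring (a joint): Spring plate, steel disc 18 mm across, on the holder axis, face 23 mm from the seat point on its -x side when free. Value in m: 0 free, grows as pushed back (-x), max 0.0135, 400 N/m; seated cell 0.005. Put the cell in nose up about 25 degrees, flat end low at the plate; pushing down on the barrel near its nose (under 20 N) makes the ramp drive it back till its nose snaps under the lip.
Things that resemble listed ones, but are neither listed nor needed, are in the scene too. What is meant by the part that bears fresh_center is not white, and is the smaller of those in its own colour.

How it is judged:
At the end, for the whole second after the job is handed in: The green cell is released at rest in the holder: mid-barrel within 4 mm of the seat point (3 mm toward the lip, 5 mm sideways), level and aligned within 7 degrees, nose under the lip, spring pushed back 2.5 to 8.8 mm; the red cell within 20 mm of its start (x of fresh_center in the frame of seat between -0.004 and 0.003 m and y of fresh_center in the frame of seat between -0.005 and 0.005 m and z of fresh_center in the frame of seat between -0.004 and 0.004 m and angle between the x axis of fresh_center and the x axis of seat, either way round below 0.12 rad and value of joint spring between 0.0025 and 0.0088 m and linear speed of cell_fresh below 0.02 m/s and distance of spent_center from where it was at the start of the episode below 0.02 m); the robot touches nothing.
It fails at once if the spent red cell is lifted out of its rest or carried off (distance of spent_center from where it was at the start of the episode above 0.04 m).
It also fails if it takes over 51 s, if anything falls off the work surface, if the arm or the gripper's body presses on something with over 40 N, if the wrist force passes 120 N, or if a joint passes its speed limit or range.

## Working session

There is one attempt and no reset: what is moved stays moved. The work goes in short steps, Python scripts to look and compute and a tool call to move; the robot and the scene stay as the last step left them, time stands still between calls to the robot, and variables do not carry over. Pictures are saved under pics/ and viewed, at most 10 in all, crops included, and the job is handed in when it is done.

Besides the shell and the picture viewer there is one more tool, called after "Request:" as name(argument=value, ...) on one line, values as JSON. arm_command: Moves the arm, as the interface text tells. Its arguments: {"type":"object","properties":{"fingers":{"type":"array","items":{"type":"number"}},"travel":{"type":"array","items":{"type":"array","items":{"type":"number"}}},"dr":{"type":"array","items":{"type":"array","items":{"type":"number"}}},"squeeze":{"type":"number"}},"required":["fingers","travel","dr"]}

```bash
mkdir -p pics
cat > h.py <<'E'
from cell import *
import numpy as np, cv2, pickle
from scipy.spatial.transform import Rotation as Ro
def snap(n,tag):
    c=read_camera(n); pickle.dump(c,open(f'pics/{tag}.pkl','wb')); cv2.imwrite(f'pics/{tag}.png',c['color']); return c
def load(tag): return pickle.load(open(f'pics/{tag}.pkl','rb'))
def ray(c,u,v):
    xd,yd=(u-c['cx'])/c['fx'],(v-c['cy'])/c['fy']; x,y=xd,yd
    for _ in range(20):
        s=1+c['k1']*(x*x+y*y); x,y=xd/s,yd/s
    return np.stack([x,y,np.ones_like(x)],-1)
def cloud(c):
    v,u=np.mgrid[0:420,0:560].astype(float)
    P=ray(c,u,v)*c['z_map'][...,None]
    return (P-np.array(c['t']))@np.array(c['R'])
def onz(c,u,v,z):
    R=np.array(c['R']);t=np.array(c['t']);d=R.T@ray(c,np.float64(u),np.float64(v));o=-R.T@t
    return o+d*(z-o[2])/d[2]
E
python3 - <<'E'
from h import *
a=snap('scene','s0');b=snap('side','d0')
cv2.imwrite('pics/both.png',cv2.resize(np.vstack([a['color'],b['color']]),None,fx=.71,fy=.71))
print(observe()); print(a['t'],b['t'])
E
```

```text
{'time': 0.1, 'qpos': array([-1.29499085e+00,  3.42645603e-01,  1.52488552e+00, -7.52860559e-06,
        1.27538388e+00, -1.45969321e-01]), 'qvel': array([ 2.61622903e-03, -7.21454712e-04, -3.73186831e-03,  9.18361554e-04,
       -1.03576645e-03, -7.76368151e-05]), 'joint_efforts': array([ 1.02984057e-03, -4.32005811e+01, -2.44694406e+01,  7.19505153e-02,
        5.26672555e-02, -4.43343197e-05]), 'tool_pos': array([ 0.21486347, -0.47864374,  0.22613087]), 'tool_rot': array([-3.14028332e+00, -1.85215078e-04,  4.21776872e-01]), 'contact_force': array([0.22935084, 0.42701669, 0.73848958]), 'torque': array([-0.02281916, -0.02049521, -0.02935988]), 'grip_force': 0.0, 'opening': 0.09171335878991116}
[ 0.39588705 -0.16279742  1.13935457] [0.49042429 0.14258135 0.75728193]
```

View pics/s0.png

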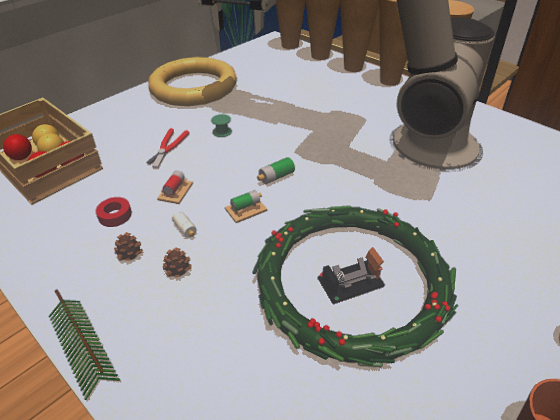

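The scene shows the green cell in its cardboard rest at (245,203), with a larger green decoy at (277,169). The red cell is at (174,184) and the holder at (350,275), its copper lip at (374,262). I'll enlarge these.

Run:
```python
from h import *
a=load('s0')['color']; b=load('d0')['color']
A=cv2.resize(a[150:310,150:430],(800,457),interpolation=cv2.INTER_CUBIC)
cv2.imwrite('pics/c1.png',A)
cv2.imwrite('pics/d0v.png',b)
```

```text
(no output)
```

View pics/c1.png

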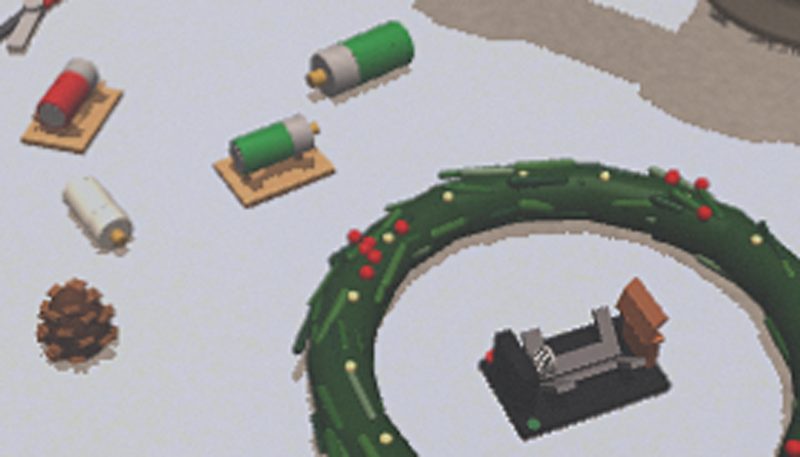

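View pics/d0v.png

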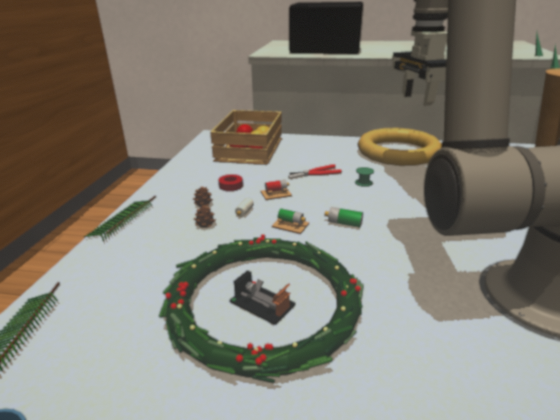

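The fresh cell's nose is at crop (316,128) and its flat end near (238,158). The holder's spring wall is on the left (510,360) and its copper lip on the right (640,320), so both axes point roughly the same way. The side view confirms this.

Run:
```python
from h import *
a=load('s0');P=cloud(a)
f=lambda u,v:(150+u/2.857,150+v/2.857)
for n,u,v,z in [('nose',316,128,.026),('flat',238,156,.026),('baseL',480,362,.005),('baseF',527,438,.005),('baseR',668,382,.005),('liptopL',637,280,.057),('liptopR',667,320,.057),('redflat',52,115,.026),('redend',85,72,.026)]:
    uu,vv=f(u,v); print(n,onz(a,uu,vv,z).round(4),P[int(round(vv)),int(round(uu))].round(4))
hsv=cv2.cvtColor(a['color'],cv2.COLOR_BGR2HSV)
def show(nm,m):
    Q=P[m];c=Q.mean(0);w,V=np.linalg.eigh(np.cov(Q[:,:2].T)); print(nm,len(Q),c.round(4),Q.min(0).round(3),Q.max(0).round(3),V[:,1].round(3))
H,S,Vv=[hsv[...,i] for i in range(3)]
box=np.zeros(H.shape,bool);box[185:215,225:268]=1
show('green',box&(H>45)&(H<80)&(S>120)&(P[...,2]>.012))
box[:]=0;box[240:305,310:390]=1
show('copper',box&(H<14)&(S>110)&(Vv>60)&(P[...,2]>.02))
show('holder',box&(P[...,2]>.008))
```

```text
nose [ 0.4643 -0.158   0.026 ] [ 0.4656 -0.1553  0.0278]
flat [ 0.5245 -0.177   0.026 ] [ 0.5274 -0.1745  0.0282]
baseL [0.539  0.0622 0.005 ] [0.5399 0.0628 0.0055]
baseF [0.565  0.1203 0.005 ] [0.5643 0.1188 0.0038]
baseR [0.4722 0.1583 0.005 ] [0.4728 0.159  0.0054]
liptopL [0.4585 0.1174 0.057 ] [0.4587 0.1175 0.0572]
liptopR [0.4735 0.1494 0.057 ] [ 0.4249  0.1259 -0.0011]
redflat [ 0.5881 -0.3148  0.026 ] [ 0.5874 -0.3168  0.0251]
redend [ 0.5386 -0.3392  0.026 ] [ 0.5455 -0.3264  0.0371]
green 126 [ 0.5124 -0.1618  0.0425] [ 0.489 -0.179  0.032] [0.965 0.377 0.638] [0.65 0.76]
copper 150 [0.4697 0.1285 0.0494] [0.458 0.074 0.025] [0.543 0.146 0.059] [0.166 0.986]
holder 1609 [0.5135 0.1164 0.031 ] [0.45  0.062 0.008] [0.965 0.377 0.638] [-0.932 -0.362]
```

```bash
cat >> h.py <<'E'
def togo(pos,yaw,tilt=0):
    "shift and turn in tool axes to pose; yaw deg of tool x, tilt deg about tool y"
    o=observe(); R=Ro.from_euler('xyz',o['tool_rot']); T=Ro.from_euler('xyz',[180,0,yaw],degrees=True)*Ro.from_rotvec([0,tilt,0],degrees=True)
    print('t',round(o['time'],2),'travel',R.inv().apply(np.array(pos)-o['tool_pos']).round(4),'dr',(R.inv()*T).as_rotvec(degrees=True).round(2),'F',o['contact_force'].round(1),'open',round(o['opening'],4),'grip',round(o['grip_force'],1))
E
python3 - <<'E'
from h import *
togo([.53,-.177,.16],-17.5)
a=load('s0')
f=lambda u,v:(150+u/2.857,150+v/2.857)
for u,v in [(318,77),(395,42)]: print(onz(a,*f(u,v),.02))
E
```

```text
t 0.1 travel [ 0.411  -0.1461  0.0664] dr [-8.000e-02  2.000e-02  4.167e+01] F [0.2 0.4 0.7] open 0.0917 grip 0.0
[ 0.41455551 -0.20602854  0.02      ]
[ 0.33990651 -0.19300825  0.02      ]
```

Request:
arm_command(fingers=[-0.1, -0.1, -0.1, -0.1, -0.1, -0.1, -0.1, -0.1], travel=[[0.04, -0.014, 0.006], [0.08, -0.028, 0.013], [0.12, -0.042, 0.02], [0.16, -0.057, 0.026], [0.2, -0.071, 0.032], [0.24, -0.085, 0.039], [0.28, -0.1, 0.045], [0.32, -0.114, 0.052]], dr=[[0, 0, 4], [0, 0, 8], [0, 0, 12], [0, 0, 16], [0, 0, 20], [0, 0, 24], [0, 0, 28], [0, 0, 32]], squeeze=15)

```text
time: 0.77
tool_pos: [0.4538, -0.2492, 0.1759]
tool_rot: [-3.142, 0.0, -0.14]
contact_force: [0.2, -0.4, -0.6]
opening: 0.051
grip_force: 0.0
```

```bash
python3 -c "
from h import *
togo([.53,-.177,.16],-17.5)"
```

```text
t 0.77 travel [ 0.0653 -0.0821  0.0159] dr [-0.    0.02  9.46] F [ 0.2 -0.4 -0.6] open 0.051 grip 0.0
```

Request:
arm_command(fingers=[-0.1, -0.1, -0.1, -0.1, -0.1], travel=[[0.025, -0.03, 0.006], [0.05, -0.06, 0.012], [0.065, -0.082, 0.016], [0.065, -0.082, 0.016], [0.065, -0.082, 0.016]], dr=[[0, 0, 5], [0, 0, 9.5], [0, 0, 9.5], [0, 0, 9.5], [0, 0, 9.5]])

```text
time: 1.18
tool_pos: [0.5286, -0.1774, 0.1595]
tool_rot: [3.142, 0.002, -0.299]
contact_force: [-0.6, -0.9, 0.1]
opening: 0.0506
grip_force: 0.0
```

```bash
python3 -c "
from h import *
c=snap('wrist','w1')
togo([.53,-.177,.16],-17.5)
P=cloud(c); hsv=cv2.cvtColor(c['color'],cv2.COLOR_BGR2HSV)
m=(hsv[...,0]>45)&(hsv[...,0]<80)&(hsv[...,1]>110)&(P[...,2]>.03)&(P[...,2]<.045)&(abs(P[...,0]-.5)<.04)&(abs(P[...,1]+.17)<.04)
Q=P[m];print(len(Q),Q.mean(0),Q.min(0),Q.max(0))"
```

```text
t 1.23 travel [ 0.0014 -0.002  -0.0001] dr [0.02 0.08 0.26] F [ 0.5 -0.4  0. ] open 0.0504 grip 0.0
3 [ 0.50431151 -0.1726877   0.0398952 ] [ 0.49250511 -0.17859111  0.0394608 ] [ 0.51048428 -0.16429298  0.04076315]
```

View pics/w1.png

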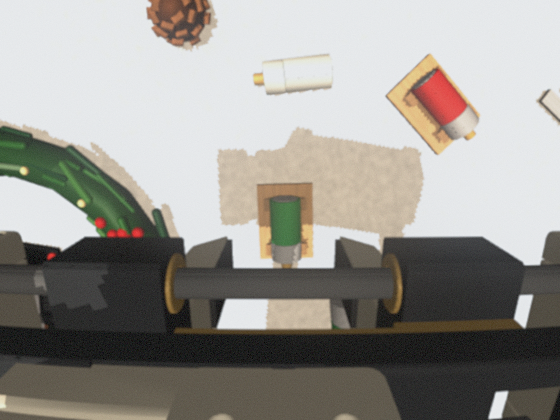

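The wrist view shows the cell vertical in the image. Its flat end is at (285,197), the green/collar boundary at (287,241) and the collar end at (288,262), so yaw is well aligned.

```bash
python3 -c "
from h import *
c=load('w1')
for u,v,z in [(285.5,197,.038),(286.5,241,.04),(287.5,262,.04)]: print(onz(c,u,v,z).round(4))
P=cloud(c)
for p in [(215,285),(225,286),(235,286)]: print(P[p])
d=onz(c,287,241,.04)-onz(c,285.5,200,.04); print(np.degrees(np.arctan2(d[1],d[0])))
cv2.imwrite('pics/c2.png',cv2.resize(c['color'][170:280,230:345],None,fx=5,fy=5,interpolation=cv2.INTER_CUBIC))
"
```

```text
[ 0.5294 -0.1796  0.038 ]
[ 0.4922 -0.1692  0.04  ]
[ 0.473  -0.1643  0.04  ]
[ 0.51512919 -0.17482586  0.04047968]
[ 0.50653354 -0.17308708  0.04096125]
[ 0.49749947 -0.17034654  0.03977949]
165.07126475012285
```

View pics/c2.png

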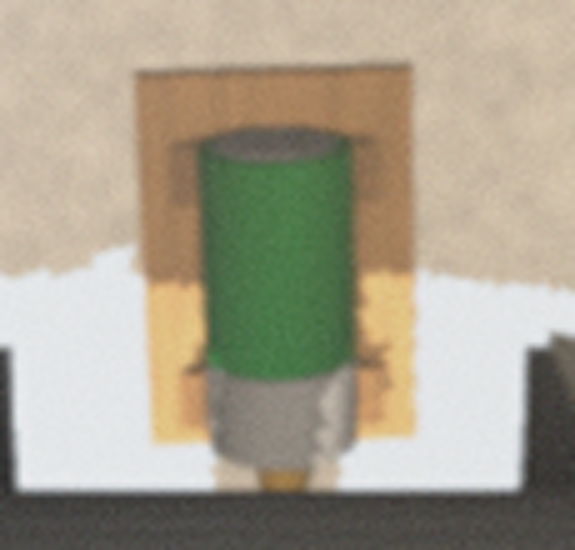

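The flat edge maps to about (0.525,-0.178) and the collar end to (0.472,-0.164). That puts the centre near (0.4985,-0.171) with tool yaw -16°.

```bash
python3 -c "
from h import *
togo([.4985,-.171,.014],-16)"
```

```text
t 1.23 travel [-0.0302  0.0016  0.1459] dr [ 0.02  0.08 -1.24] F [ 0.5 -0.4  0. ] open 0.0504 grip 0.0
```

Request:
arm_command(fingers=[-0.1, -0.1, -0.1, -0.1, -0.1, -0.1, -0.1, -0.1], travel=[[-0.02, 0.001, 0.03], [-0.03, 0.0015, 0.06], [-0.03, 0.0015, 0.085], [-0.03, 0.0015, 0.11], [-0.03, 0.0015, 0.13], [-0.03, 0.0015, 0.146], [-0.03, 0.0015, 0.146], [-0.03, 0.0015, 0.146]], dr=[[0, 0, -1.2], [0, 0, -1.2], [0, 0, -1.2], [0, 0, -1.2], [0, 0, -1.2], [0, 0, -1.2], [0, 0, -1.2], [0, 0, -1.2]])

```text
time: 1.9
tool_pos: [0.4984, -0.1722, 0.0143]
tool_rot: [-3.142, 0.001, -0.283]
contact_force: [-0.2, -0.8, 1.0]
opening: 0.0506
grip_force: 0.0
```

Request:
arm_command(fingers=[0.3, 0.6, 0.8, 0.8, 0.8, 0.8], travel=[[0, 0, 0], [0, 0, 0], [0, 0, 0], [0, 0, 0], [0, 0, 0], [0, 0, 0]], dr=[[0, 0, 0], [0, 0, 0], [0, 0, 0], [0, 0, 0], [0, 0, 0], [0, 0, 0]], squeeze=15)

```text
time: 2.4
tool_pos: [0.5001, -0.1707, 0.0153]
tool_rot: [-3.141, -0.002, -0.282]
contact_force: [1.8, 5.5, 7.2]
opening: 0.0279
grip_force: 15.0
```

Request:
arm_command(fingers=[0.8, 0.8, 0.8, 0.8, 0.8, 0.8, 0.8], travel=[[0, 0, -0.01], [0, 0, -0.03], [0, 0, -0.06], [0, 0, -0.09], [0, 0, -0.12], [0, 0, -0.15], [0, 0, -0.15]], dr=[[0, 0, 0], [0, 0, 0], [0, 0, 0], [0, 0, 0], [0, 0, 0], [0, 0, 0], [0, 0, 0]], squeeze=20)

```text
time: 2.98
tool_pos: [0.502, -0.1728, 0.1709]
tool_rot: [3.139, -0.011, -0.281]
contact_force: [1.8, 0.1, -0.6]
opening: 0.0274
grip_force: 20.0
```

```bash
python3 -c "
from h import *
togo([.445,.143,.19],-23.5)"
```

```text
t 2.98 travel [-0.1422 -0.2875 -0.0215] dr [ 0.12 -0.63  7.37] F [ 1.8  0.1 -0.6] open 0.0274 grip 20.0
```

Request:
arm_command(fingers=[0.8, 0.8, 0.8, 0.8, 0.8, 0.8, 0.8, 0.8], travel=[[-0.01, -0.02, -0.02], [-0.025, -0.055, -0.02], [-0.043, -0.09, -0.02], [-0.062, -0.125, -0.02], [-0.08, -0.16, -0.02], [-0.097, -0.195, -0.02], [-0.114, -0.23, -0.02], [-0.13, -0.26, -0.02]], dr=[[0, 0, 1], [0, 0, 2], [0, 0, 3], [0, 0, 4], [0, 0, 5], [0, 0, 6], [0, 0, 7], [0, 0, 7]])

```text
time: 3.65
tool_pos: [0.4457, 0.1165, 0.1844]
tool_rot: [3.141, -0.0, -0.404]
contact_force: [-0.2, -0.5, -0.3]
opening: 0.0278
grip_force: 20.0
```

Request:
arm_command(fingers=[0.8, 0.8, 0.8, 0.8], travel=[[-0.012, -0.027, 0], [-0.012, -0.027, 0], [-0.012, -0.027, 0], [-0.012, -0.027, 0]], dr=[[0, 0, 0], [0, 0, 0], [0, 0, 0], [0, 0, 0]])

```text
time: 3.98
tool_pos: [0.446, 0.1438, 0.1842]
tool_rot: [3.141, 0.0, -0.403]
contact_force: [-0.4, -0.1, -1.0]
opening: 0.0275
grip_force: 20.0
```

```bash
python3 -c "
from h import *
c=snap('wrist','w2')
togo([.445,.143,.19],-23.5)
"
```

```text
t 4.03 travel [-0.001   0.0009 -0.0058] dr [0.05 0.   0.33] F [ 0.1  0.2 -0.5] open 0.0271 grip 20.0
```

View pics/w2.png

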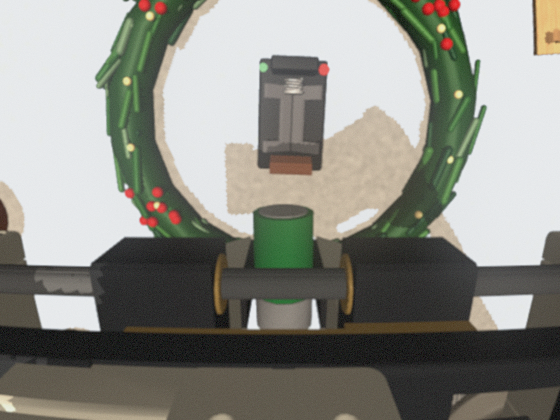

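The holder is upright in the image: spring wall at the top (295,65), V-groove line near (291,120), copper lip at (291,163). The held green cell's flat end is at (283,211). I'll enlarge the holder.

```bash
python3 -c "
from h import *
c=load('w2')
cv2.imwrite('pics/c3.png',cv2.resize(c['color'][45:245,230:350],None,fx=3,fy=3,interpolation=cv2.INTER_CUBIC))
"
```

```text
(no output)
```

View pics/c3.png

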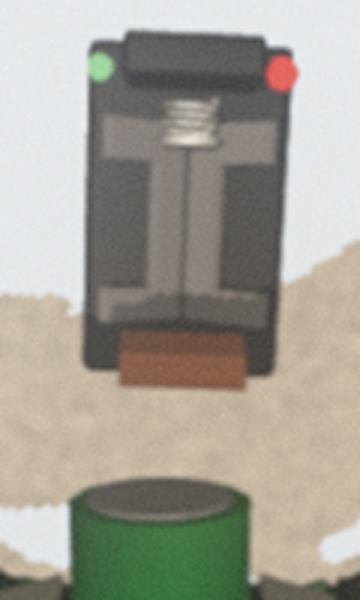

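```bash
python3 -c "
from h import *
c=load('w2'); g=lambda u,v,z: onz(c,230+u/3,45+v/3,z)
def mid(a,b,z,n):
    p,q=g(*a,z),g(*b,z); m=(p+q)/2; d=q-p
    print(n,m[:2].round(4),'width',np.linalg.norm(d).round(4),'yaw', (np.degrees(np.arctan2(d[1],d[0]))%180).round(1)); return m
mid((119,386),(245,389),.057,'liptop +43')
mid((105,115),(278,119),.031,'rim -31')
mid((97,322),(267,327),.031,'rim +29')
mid((90,42),(292,50),.005,'base -');mid((83,370),(274,376),.005,'base +')
p,q=g(186,148,.0082),g(181,322,.0082);print('groove',p.round(4),q.round(4))
d=q-p;print(np.degrees(np.arctan2(d[1],d[0])))
# held cell flat top edge
z=.184+.012+.014
print('flat', g(160,522,observe()['tool_pos'][2]+.012-.014), g(158,482,observe()['tool_pos'][2]+.012+.014)); print(observe()['tool_pos'])
P=cloud(c)
for u,v in [(186,375),(186,360),(186,345),(130,140),(260,145)]: print(P[int(45+v/3),int(230+u/3)].round(4))
"
```

```text
liptop +43 [0.4621 0.13  ] width 0.0355 yaw 65.6
rim -31 [0.5302 0.0978] width 0.0503 yaw 65.8
rim +29 [0.4756 0.1237] width 0.0515 yaw 65.3
base - [0.5517 0.088 ] width 0.0629 yaw 65.0
base + [0.4585 0.1314] width 0.0634 yaw 65.2
groove [0.5237 0.1016 0.0082] [0.4741 0.1241 0.0082]
155.59232567407625
flat [0.46333399 0.1365521  0.1821816 ] [0.47646375 0.1313371  0.2101816 ]
[0.44620684 0.14340537 0.1841816 ]
[0.4647 0.1277 0.0559]
[0.4681 0.1262 0.0521]
[0.4711 0.1247 0.0447]
[0.532  0.1169 0.0277]
[0.5156 0.0828 0.0297]
```

```bash
python3 -c "
from h import *
c=load('w2'); g=lambda u,v,z: onz(c,230+u/3,45+v/3,z)
o=observe();t=o['tool_pos'];R=Ro.from_euler('xyz',o['tool_rot'])
for u,v,z in [(160,522,.026),(158,482,-.002)]: print(R.inv().apply(g(u,v,t[2]+z)-t).round(4))
P=cloud(c)
for r,q in [(212,283),(210,283),(214,283),(225,283),(240,283),(260,283)]: print(R.inv().apply(P[r,q]-t).round(4))
"
```

```text
[ 0.027  -0.0005 -0.026 ]
[ 0.0252 -0.0008  0.002 ]
[ 0.0269 -0.0006 -0.0155]
[ 0.0266 -0.0006 -0.0111]
[ 0.0268 -0.0006 -0.0183]
[ 0.024  -0.0006 -0.0247]
[ 0.0175 -0.0006 -0.0247]
[ 0.0088 -0.0006 -0.0256]
```

```bash
cat >> h.py <<'E'
SEAT=np.array([.5018,.1115,0]); YAW=-24.6; OFF=np.array([-.0015,-.0006,-.011])
def plan(wps,seat=SEAT,off=OFF):
    "tool rows for cell centres (cx,cz mm from seat/table, nose-up deg)"
    o=observe(); R=Ro.from_euler('xyz',o['tool_rot']); e=Ro.from_euler('z',YAW+180,degrees=True).apply([1,0,0])
    print('t',round(o['time'],2),'F',o['contact_force'].round(1),'open',round(o['opening'],4),'grip',round(o['grip_force'],1))
    for cx,cz,th in wps:
        T=Ro.from_euler('xyz',[180,0,YAW],degrees=True)*Ro.from_rotvec([0,-th,0],degrees=True)
        p=seat+e*cx/1e3+[0,0,cz/1e3]-T.apply(off)
        print((cx,cz,th),(R.inv().apply(p-o['tool_pos'])*1e3).round(1).tolist(),(R.inv()*T).as_rotvec(degrees=True).round(1).tolist())
E
python3 -c "
from h import *
plan([(0,110,25),(0,75,25)])"
```

```text
t 4.03 F [ 0.1  0.2 -0.5] open 0.0271 grip 20.0
(0, 110, 25) [60.4, 7.9, 84.8] [0.4, -25.0, 1.4]
(0, 75, 25) [60.4, 7.9, 119.8] [0.4, -25.0, 1.4]
```

Request:
arm_command(fingers=[0.8, 0.8, 0.8, 0.8, 0.8, 0.8, 0.8, 0.8], travel=[[0.02, 0.003, 0.02], [0.04, 0.006, 0.04], [0.06, 0.008, 0.065], [0.0604, 0.0079, 0.085], [0.0604, 0.0079, 0.105], [0.0604, 0.0079, 0.12], [0.0604, 0.0079, 0.12], [0.0604, 0.0079, 0.12]], dr=[[0.1, -6, 0.4], [0.2, -12, 0.8], [0.3, -18, 1.1], [0.4, -25, 1.4], [0.4, -25, 1.4], [0.4, -25, 1.4], [0.4, -25, 1.4], [0.4, -25, 1.4]])

```text
time: 4.7
tool_pos: [0.4985, 0.1121, 0.0639]
tool_rot: [-3.141, 0.438, -0.431]
contact_force: [-0.1, 0.5, -0.2]
opening: 0.0273
grip_force: 20.0
```

```bash
python3 -c "
from h import *
plan([(0,75,25),(-.5,55,25),(-.5,41.5,25)])
c=snap('wrist','w3')['color'];s=snap('scene','s3')['color']
cv2.imwrite('pics/v3.png',np.hstack([cv2.resize(s[200:310,290:420],(480,406),interpolation=cv2.INTER_CUBIC),cv2.resize(c[0:300,180:400],(298,406))]))"
```

```text
t 4.7 F [-0.1  0.5 -0.2] open 0.0273 grip 20.0
(0, 75, 25) [-0.2, -0.3, -0.4] [-0.1, 0.1, -0.1]
(-0.5, 55, 25) [8.7, -0.3, 17.5] [-0.1, 0.1, -0.1]
(-0.5, 41.5, 25) [14.4, -0.2, 29.7] [-0.1, 0.1, -0.1]
```

View pics/v3.png

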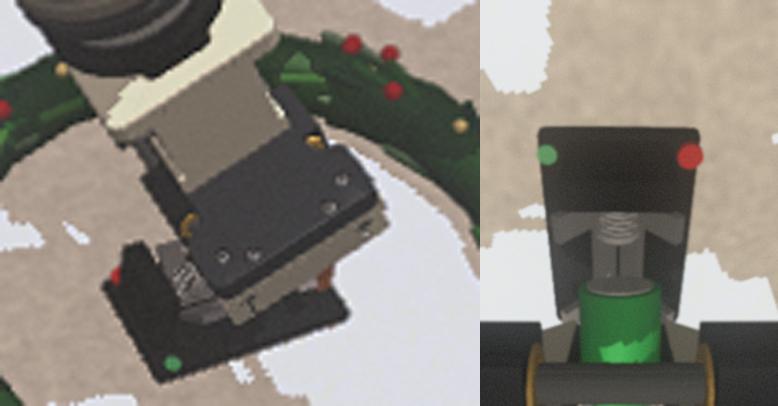

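On the right, the held cell (620,290) lines up with the groove (619,260), and the body clears the wreath and holder. Descending tilted.

Request:
arm_command(fingers=[0.8, 0.8, 0.8, 0.8, 0.8, 0.8], travel=[[0.0045, -0.0003, 0.0085], [0.0087, -0.0003, 0.0175], [0.0117, -0.0003, 0.0236], [0.0144, -0.0002, 0.0297], [0.0144, -0.0002, 0.0297], [0.0144, -0.0002, 0.0297]], dr=[[0, 0, 0], [0, 0, 0], [0, 0, 0], [0, 0, 0], [0, 0, 0], [0, 0, 0]], squeeze=15)

```text
time: 5.3
tool_pos: [0.4986, 0.1135, 0.0309]
tool_rot: [-3.141, 0.438, -0.428]
contact_force: [-1.9, 0.4, -0.8]
opening: 0.0271
grip_force: 15.0
```

```bash
python3 -c "
from h import *
plan([(-.5,41.5,25),(-3,39.5,20),(-5,37,15),(-6.5,34.7,10),(-7,31.5,5),(-7,29,0),(0,28.5,0)])"
```

```text
t 5.3 F [-1.9  0.4 -0.8] open 0.0271 grip 15.0
(-0.5, 41.5, 25) [0.9, 1.1, -0.4] [-0.0, 0.1, 0.1]
(-3, 39.5, 20) [4.9, 1.1, 0.2] [-0.0, 5.1, 0.1]
(-5, 37, 15) [8.7, 1.1, 1.4] [-0.0, 10.1, 0.1]
(-6.5, 34.7, 10) [12.0, 1.1, 2.5] [-0.0, 15.1, 0.1]
(-7, 31.5, 5) [14.7, 1.1, 4.7] [-0.0, 20.1, 0.1]
(-7, 29, 0) [16.6, 1.1, 6.5] [-0.0, 25.1, 0.1]
(0, 28.5, 0) [10.4, 1.1, 9.9] [-0.0, 25.1, 0.1]
```

Request:
arm_command(fingers=[0.8, 0.8, 0.8, 0.8, 0.8, 0.8], travel=[[0.002, 0, 0.0003], [0.004, 0, 0.0006], [0.006, 0, 0.0012], [0.0078, 0, 0.0018], [0.0095, 0, 0.0024], [0.0111, 0, 0.0029]], dr=[[0, 2.5, 0], [0, 5, 0], [0, 7.5, 0], [0, 10, 0], [0, 12.5, 0], [0, 15, 0]], squeeze=12)

```text
time: 5.8
tool_pos: [0.5069, 0.1098, 0.0243]
tool_rot: [-3.14, 0.173, -0.429]
contact_force: [-2.3, 0.6, 0.2]
opening: 0.0274
grip_force: 12.0
```

```bash
python3 -c "
from h import *
plan([(-6.5,34.7,10),(-7,31.5,5),(-7,29,0),(-3,28.5,0),(0,28.5,0)])"
```

```text
t 5.8 F [-2.3  0.6  0.2] open 0.0274 grip 12.0
(-6.5, 34.7, 10) [0.9, 1.2, 0.6] [-0.1, -0.1, 0.0]
(-7, 31.5, 5) [2.9, 1.2, 3.5] [-0.1, 4.9, 0.0]
(-7, 29, 0) [4.2, 1.2, 5.7] [-0.1, 9.9, 0.0]
(-3, 28.5, 0) [0.4, 1.2, 6.9] [-0.1, 9.9, 0.0]
(0, 28.5, 0) [-2.6, 1.2, 7.4] [-0.1, 9.9, 0.0]
```

```bash
python3 -c "
from h import *
c=snap('wrist','w4');P=cloud(c);o=observe();R=Ro.from_euler('xyz',o['tool_rot'])
Q=R.inv().apply((P-o['tool_pos']).reshape(-1,3)).reshape(P.shape)
hsv=cv2.cvtColor(c['color'],cv2.COLOR_BGR2HSV)
for r in range(170,270,6): print(r,(Q[r,283]*1e3).round(1),hsv[r,283], ((P[r,283]-SEAT)@[-.909,.416,0]*1e3).round(1),(P[r,283,2]*1e3).round(1))
cv2.imwrite('pics/v4.png',cv2.resize(c['color'][100:300,190:380],None,fx=3,fy=3))"
```

```text
170 [ 46.2  -0.  -17.4] [25 32 48] -53.5 33.8
176 [ 45.   -0.  -24.9] [34 46 44] -53.6 41.4
182 [ 43.  -0. -27.] [ 0 28 46] -52.0 43.8
188 [ 40.7  -0.  -27.3] [174  28  45] -49.8 44.5
194 [ 38.   -0.  -26.1] [42 30 43] -46.9 43.8
200 [ 35.6  -0.  -26.3] [30 49 42] -44.6 44.4
206 [ 30.9  -0.  -17.7] [ 21  31 108] -38.4 36.7
212 [ 28.4  -0.  -18.3] [ 18  34 136] -36.1 37.7
218 [ 27.1  -0.  -22.8] [42 48 90] -35.6 42.4
224 [ 25.1  -0.  -24.9] [ 62 139 114] -34.0 44.7
230 [ 22.   -0.  -23.3] [ 64 147 113] -30.7 43.8
236 [ 20.  -0. -25.] [ 63 141 112] -29.0 45.8
242 [ 17.1  -0.  -24.4] [ 64 154 109] -26.0 45.6
248 [ 14.4  -0.  -24.2] [ 65 153 110] -23.3 46.0
254 [ 11.6  -0.  -24.1] [ 64 141 116] -20.6 46.3
260 [  8.8  -0.  -24. ] [ 63 141 114] -17.8 46.7
266 [  6.2  -0.  -24.4] [ 64 145 111] -15.3 47.5
```

View pics/v4.png

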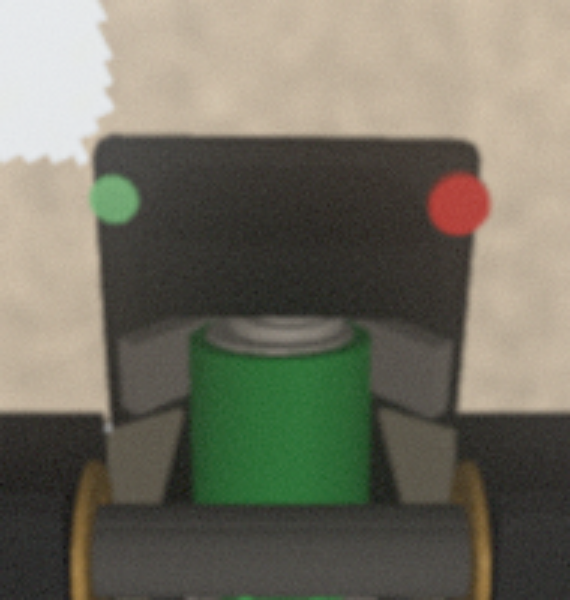

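The cell is still square in the grip, with its flat end and the spring plate at (283,215) pushed back near the wall as planned. Levelling now.

Request:
arm_command(fingers=[0.8, 0.8, 0.8, 0.8, 0.8, 0.8], travel=[[0.0012, 0, 0.0014], [0.0023, 0, 0.0029], [0.003, 0, 0.004], [0.0036, 0, 0.0051], [0.0036, 0, 0.0055], [0.0036, 0, 0.0055]], dr=[[0, 2.5, 0], [0, 5, 0], [0, 7.5, 0], [0, 10, 0], [0, 10, 0], [0, 10, 0]])

```text
time: 6.35
tool_pos: [0.5081, 0.1089, 0.0179]
tool_rot: [-3.141, 0.003, -0.428]
contact_force: [-3.5, -0.0, -0.5]
opening: 0.0277
grip_force: 12.0
```

```bash
python3 -c "
from h import *
plan([(-7,29,0),(-3,28.5,0),(0,28.5,0)])
c=snap('wrist','w5');P=cloud(c);o=observe();R=Ro.from_euler('xyz',o['tool_rot'])
Q=R.inv().apply((P-o['tool_pos']).reshape(-1,3)).reshape(P.shape)
hsv=cv2.cvtColor(c['color'],cv2.COLOR_BGR2HSV)
for r in range(200,270,6): print(r,(Q[r,283]*1e3).round(1),hsv[r,283], ((P[r,283]-SEAT)@[-.909,.416,0]*1e3).round(1),(P[r,283,2]*1e3).round(1))"
```

```text
t 6.35 F [-3.5 -0.  -0.5] open 0.0277 grip 12.0
(-7, 29, 0) [1.7, 0.9, -0.1] [-0.0, 0.2, 0.1]
(-3, 28.5, 0) [-2.3, 0.8, 0.4] [-0.0, 0.2, 0.1]
(0, 28.5, 0) [-5.3, 0.8, 0.4] [-0.0, 0.2, 0.1]
200 [ 34.7  -0.3 -26.3] [43 31 58] -42.2 44.2
206 [ 30.5  -0.3 -19.5] [ 14  26 127] -37.9 37.3
212 [ 27.9  -0.3 -19.7] [ 19  24 149] -35.4 37.5
218 [ 26.5  -0.3 -23.8] [41 41 99] -34.0 41.7
224 [ 24.6  -0.3 -25.9] [ 63 156 108] -32.0 43.7
230 [ 21.6  -0.3 -24.7] [ 66 144 115] -29.1 42.5
236 [ 19.1  -0.3 -25. ] [ 64 150 112] -26.5 42.8
242 [ 16.3  -0.2 -24.7] [ 65 149 115] -23.8 42.6
248 [ 13.7  -0.2 -24.9] [ 65 151 115] -21.2 42.8
254 [ 11.1  -0.2 -25.2] [ 65 159 111] -18.6 43.1
260 [  8.1  -0.2 -24.4] [ 66 150 117] -15.5 42.3
266 [  5.2  -0.2 -24.3] [ 65 161 108] -12.7 42.2
```

Request:
arm_command(fingers=[0.8, 0.8, 0.8, 0.8, 0.8], travel=[[0, 0, 0.0006], [-0.0015, 0, 0.0006], [-0.003, 0, 0.0006], [-0.0045, 0, 0.0006], [-0.0045, 0, 0.0006]], dr=[[0, 0, 0], [0, 0, 0], [0, 0, 0], [0, 0, 0], [0, 0, 0]])

```text
time: 6.82
tool_pos: [0.506, 0.1101, 0.0176]
tool_rot: [-3.14, -0.001, -0.429]
contact_force: [-3.1, -2.6, 4.0]
opening: 0.0276
grip_force: 12.0
```

```bash
python3 -c "
from h import *
plan([(-3,28.5,0),(0,28,0)])
c=snap('wrist','w6');P=cloud(c);o=observe();R=Ro.from_euler('xyz',o['tool_rot'])
print(o['tool_pos'])
Q=R.inv().apply((P-o['tool_pos']).reshape(-1,3)).reshape(P.shape)
hsv=cv2.cvtColor(c['color'],cv2.COLOR_BGR2HSV)
for r in range(206,270,6): print(r,(Q[r,283]*1e3).round(1),hsv[r,283], ((P[r,283]-SEAT)@[-.909,.416,0]*1e3).round(1),(P[r,283,2]*1e3).round(1))"
```

```text
t 6.82 F [-3.1 -2.6  4. ] open 0.0276 grip 12.0
(-3, 28.5, 0) [0.1, 1.1, 0.1] [-0.1, -0.0, 0.0]
(0, 28, 0) [-2.9, 1.1, 0.6] [-0.1, -0.0, 0.0]
[0.50599751 0.11015281 0.01764219]
206 [ 30.7  -0.3 -18.3] [ 21  27 125] -35.0 36.0
212 [ 28.4  -0.3 -19.6] [ 19  32 150] -32.8 37.3
218 [ 26.4  -0.3 -21.6] [ 38  28 108] -30.7 39.3
224 [ 24.7  -0.3 -24.6] [ 65 140 113] -29.0 42.3
230 [ 22.5  -0.3 -25.8] [ 65 147 111] -26.8 43.5
236 [ 19.2  -0.3 -23.9] [ 65 145 116] -23.6 41.6
242 [ 17.1  -0.3 -25.4] [ 65 154 111] -21.5 43.1
248 [ 14.2  -0.3 -24.9] [ 63 152 111] -18.6 42.5
254 [ 11.1  -0.2 -23.8] [ 63 140 115] -15.4 41.5
260 [  8.8  -0.2 -24.8] [ 64 147 113] -13.1 42.4
266 [  5.6  -0.2 -24. ] [ 65 150 112] -10.0 41.6
```

Request:
arm_command(fingers=[0.8, 0.8, 0.8, 0.6, 0.3, 0.1, 0, 0], travel=[[-0.001, 0, 0], [-0.0022, 0, 0], [-0.0022, 0, 0], [-0.0022, 0, 0], [-0.0022, 0, 0], [-0.0022, 0, 0], [-0.0022, 0, 0], [-0.0022, 0, 0]], dr=[[0, 0, 0], [0, 0, 0], [0, 0, 0], [0, 0, 0], [0, 0, 0], [0, 0, 0], [0, 0, 0], [0, 0, 0]])

```text
time: 7.53
tool_pos: [0.5037, 0.1116, 0.0172]
tool_rot: [-3.14, -0.0, -0.429]
contact_force: [0.5, -0.9, 1.2]
opening: 0.0447
grip_force: 0.0
```

Request:
arm_command(fingers=[0, 0, 0, 0, 0, 0, 0, 0], travel=[[0, 0, -0.008], [0, 0, -0.02], [0, 0, -0.04], [-0.02, 0, -0.07], [-0.05, 0, -0.1], [-0.08, 0, -0.13], [-0.08, 0, -0.13], [-0.08, 0, -0.13]], dr=[[0, 0, 0], [0, 0, 0], [0, 0, 0], [0, 0, 0], [0, 0, 0], [0, 0, 0], [0, 0, 0], [0, 0, 0]])

```text
time: 8.2
tool_pos: [0.4309, 0.1452, 0.1497]
tool_rot: [-3.137, -0.004, -0.427]
contact_force: [0.6, -0.1, -0.9]
opening: 0.046
grip_force: 0.0
```

```bash
python3 -c "
from h import *
c=snap('wrist','w7');P=cloud(c);o=observe();print(o['time'],o['tool_pos'])
e=np.array([-.909,.416,0]);n=np.array([.416,.909,0])
D=P-SEAT; X=D@e*1e3;Y=D@n*1e3;Z=P[...,2]*1e3
hsv=cv2.cvtColor(c['color'],cv2.COLOR_BGR2HSV)
m=(abs(X)<45)&(abs(Y)<18)&(Z>10)&(hsv[...,0]>50)&(hsv[...,0]<80)&(hsv[...,1]>100)
print(m.sum(),X[m].min(),X[m].max(),np.percentile(Y[m],[1,50,99]))
for a in range(-40,50,4):
    k=(abs(X-a)<2)&(abs(Y)<3)
    if k.sum(): print(a,k.sum(),np.median(Z[k]).round(1),np.median(hsv[k],0))
v,u=np.where((abs(X)<60)&(abs(Y)<40)&(Z>-5)); y0,x0=v.min(),u.min();print(u.min(),u.max(),v.min(),v.max())
cv2.imwrite('pics/v7.png',cv2.resize(c['color'][max(y0-5,0):y0+150,max(x0-20,0):x0+140],None,fx=3.7,fy=3.7,interpolation=cv2.INTER_CUBIC))"
```

```text
8.25 [0.43112586 0.14474521 0.14836088]
1669 -27.895700929637222 11.430116518949651 [-11.67990403   0.62069456  12.85028182]
-40 71 35.7 [ 30.  17. 111.]
-36 46 35.4 [ 19.5  20.  185. ]
-32 32 36.1 [ 18.   25.5 207. ]
-28 39 42.1 [ 63. 111. 188.]
-24 45 42.7 [ 64. 139. 188.]
-20 48 42.4 [ 64.  138.  190.5]
-16 42 42.4 [ 64. 136. 193.]
-12 46 42.2 [ 64. 135. 196.]
-8 42 42.3 [ 64.  135.  197.5]
-4 46 42.6 [ 64.  133.5 198. ]
0 44 42.1 [ 64.  133.  197.5]
4 43 42.4 [ 64. 133. 195.]
8 40 42.3 [ 64.  131.5 192. ]
12 4691 308.6 [21. 48. 97.]
16 40 42.2 [ 21.   19.5 226. ]
20 40 42.3 [ 24.   15.5 226. ]
24 47 42.3 [ 22.  17. 226.]
28 31 41.3 [ 20.  63. 218.]
32 56 41.3 [ 10.5 113.  135. ]
36 48 51.4 [ 10.  125.  164.5]
40 48 55.4 [ 10. 114. 138.]
44 24 56.1 [ 11.5  96.  142. ]
48 357 231.9 [24. 15. 74.]
0 559 0 419
```

View pics/v7.png

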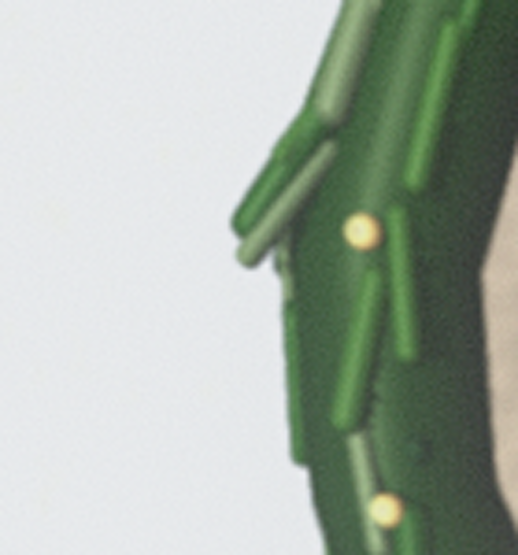

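That crop missed the holder and shows only the wreath. The depth numbers settle it: the barrel spans x -28 to +28, its top is level at 42.3 mm, it is centred within 1 mm sideways, and the copper lip sits over the nose. The gripper is clear.

```bash
python3 -c "
from cell import *
print(hand_in())"
```

```text
the job is handed in; nothing more can be done
None
```

I put the green cell in the holder, let go of it and handed the job in at about 8 s. Depth readings just before showed it level and fully home, on the seat point to within about 1 mm; the red cell was not touched, and no verdict was returned.

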